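Line up the sample containers by height

TASK

Line up the three containers from the front edge of the bench (the white bottle with the blue cap, the small brown dropper bottle and the low jar with the grey lid) in order of height on the grey rail on the left, each standing upright on the centre of its own round mark, the tallest on the mark next to the red stop and the shortest at the other end. Leave the weight and the rubber stopper that stand among them where they are, and do not knock any container over.

Things in the scene. Friction and masses are not known exactly. Their poses are not given: they have to be found in the camera images.
- blue_cap_bottle_mid (a point): white bottle with a blue screw cap: the tallest of the three (other bottles, at the back left, are no part of the job). 112 mm high; body 56 mm across up to 88 mm, cap 37 mm across above 94 mm; about 0.14 kg; best gripped by the body 55 to 75 mm up. This point lies on its centre axis, half-way up; its z axis points up. Loose, starts upright on the bench, on the right or middle of the front edge.
- dropper_bottle_mid (a point): small brown dropper bottle with a slim black bulb on top: the middle one in height. 84 mm high; body 27 mm across up to 48 mm, 17 mm across above; about 0.04 kg. This point lies on its centre axis, half-way up; its z axis points up. Loose, starts upright on the bench, on the right or middle of the front edge.
- sample_jar_mid (a point): low white sample jar with a grey lid: the shortest (another jar, at the back left, has a white lid and is no part of the job). 40 mm high; body 45 mm across up to 24 mm, lid 49 mm across above that; about 0.045 kg. This point lies on its centre axis, half-way up; its z axis points up. Loose, starts upright on the bench, on the right or middle of the front edge.
- weight_mid (a point): beige metal check weight with a neck and head, 28 mm across and 48 mm high, 0.2 kg; loose bystander among the containers, to be left where it stands. This point is its centre, half-way up.
- stopper_mid (a point): brick-red rubber stopper, 34 mm across and 28 mm high; loose bystander among the containers, to be left where it stands. This point is its centre, half-way up.
- mark_a: an end mark (at the rail's nearer, left end): one of three like round marks (black disc 54 mm across with white rim and centre dot), flat on the grey rail in a straight row, 75 mm apart, in the order a, b, c. The rail's top is 12 mm above the bench. Origin: centre of the mark, on the rail's top; y axis along the row from c towards a, x axis across the rail.
- mark_b: the middle mark, like mark_a, 75 mm from each end mark. The rail is a fixed low grey strip 60 mm wide and 268 mm long on the left of the bench. A tall stirrer and a disperser stand close behind the bench's front edge between containers and rail: carry things round in front of them. Origin: centre of the mark, on the rail's top, 12 mm above the bench.
- mark_c: an end mark (at the rail's farther, right end): one of three like round marks (black disc 54 mm across with white rim and centre dot), flat on the grey rail in a straight row, 75 mm apart, in the order a, b, c. The rail's top is 12 mm above the bench. Origin: centre of the mark, on the rail's top; y axis along the row from c towards a, x axis across the rail.
- red_stop: red knob-shaped stop, 20 mm across and 26 mm high, fixed at one end of the rail on the line of the marks, 47 mm beyond the end mark; it may be at either end (beside mark a or beside mark c), with a like grey stop at the other end. Origin: centre of its underside, on the rail's top.

How it is judged:
By the outcome, as a careful person would: the job done as asked, in the order asked, and still so for the second after the job is handed in, with the robot touching nothing.
It also fails if it takes over 115 s, if anything falls off the work surface, if the arm or the gripper's body presses on something with over 40 N, if the wrist force passes 120 N, or if a joint passes its speed limit or range.

ROBOT

A 6-joint arm with a two-finger parallel gripper is mounted at the origin on a cart in front of the work surface, level with it; the furniture and walls round the work are solid. World frame = base frame: x ahead of the robot, y to its left, z up, the work surface at z = 0. Lengths are in mm, angles in rad, forces in N, time in s.
With the tool pointing down it reaches from about 300 to 775 mm from the base axis. Payload 14.6 kg.
Tool frame: the origin (TCP) lies at the very end of the fingers, on their centre line; the grasp point (between the pads) lies 19 mm behind it (grip_point_offset is the distance from the TCP to the grasp point, in mm); z points along the fingers, y is the line along which they close (so a half turn about z gives the same grasp; the last joint's range is limited). The gripper opens to 94 mm and grips with 3 to 60 N. Pads are 16 mm wide; open, the fingers measure 119 mm over their backs; the gripper's body (75 mm by 177 mm) begins 78 mm behind the grasp point.
Start: joints at [-1.29, 0.3, 1.521, -0, 1.321, -0.067], TCP at [187.449, -517.061, 205.446] pointing down, gripper open.
Joint ranges: [-3.03, 3.03], [-0.79, 2.21], [0.23, 2.52], [-1.04, 4.18], [0, 3.07], [-2.55, 2.55]. Speed limits (rad/s): [2.22, 2.22, 2.57, 3.14, 3.14, 3.14].

INTERFACE

Orientations are given as [roll, pitch, yaw] about the fixed x, y, z axes, in that order (R = Rz(yaw) Ry(pitch) Rx(roll)).
In Python, from cell import read_state, camera, camera_info, sign_off, grip_point_offset gives the robot as it stands.
- The arm moves only by the shell command python3 -m handwheel 'ROWS' [FORCE]. ROWS is text: rows parted by semicolons, each of 5 numbers parted by spaces: the shift along the world's x, y, z in units of 40 mm (1.0 is 40 mm), then the turn about the world's z in units of 5 degrees (1.0 is 5 degrees), then the closure, from 0 (fully open) to 1 (shut). In form: dx dy dz yaw gripper; .... A call has 1 to 12 rows; each row shifts and turns the commanded pose from where the row before left it; what a row does not reach is not made up. A row lasts 1/12 s, in which the tool goes at most 41.7 mm and 7.16 degrees, less where a joint would pass 70% of its speed; a pose out of reach is approached as far as the arm can. A call is refused whole if a number of a shift passes 1 or a number of a turn 1, either way. A call with a gripper value outside its range is refused whole. The fingers move at their own pace and stop on an object; FORCE is the grip in N (left out, the last holds). Time passes only in rows, so rows that do not move let the fingers close. It gives the time, the measured TCP pose, the force, the opening and the grip force at its end, in the units of the state.
- read_state(): the state, without advancing time (a new reading comes with each control period).
- camera(name): name is "scene" or "top" or "wrist"; returns (picture, depth): 420x560x3 uint8, red, green, blue; 420x560 float32, mm along the optical axis (not along the pixel's ray), 0 where there is no reading.
- camera_info(name): a dict with "intrinsics" (3x3 intrinsics, pixels), "k1" (the pictures are not rectified: a ray, as slopes to the right and down, at radius r is drawn at 1 + k1 r^2 times it, then the intrinsics apply), "world_from_camera" (4x4, takes a point from camera to world coordinates). Camera axes: x right, y down, z forward; pixel columns grow to the right and rows downward; lengths in mm; the calibration is good to about 2 mm. A picture is of the moment at which its call begins: read the wrist's pose just before it. camera_info takes no time and is no camera call; for the wrist camera it gives the pose at the moment of the call.
- sign_off(): hands the job in; it is judged then, once.
The state is a dict: "clock": time; "joints": joint angles; "qd": joint speeds; "effort": joint torques, N m; "eef_pos": TCP position; "eef_rot": TCP orientation; "wrist_force": force on the tool from outside, world axes, zero at the start; "moment": the same for the moment, N m; "finger_gap": finger opening in mm; "finger_force": force on a finger pad.
Only numpy, scipy, OpenCV 4.12 (cv2) and the standard library are available. Lean on these libraries where they do the work, as an engineer would, in place of code of your own. Each camera call takes 0.05 s, during which the arm holds its last target. There are 200 camera calls.

## Working session

There is one attempt and no reset: what is moved stays moved. The work goes in short steps, Python scripts to look and compute and a shell command to move; the robot and the scene stay as the last step left them, time stands still between calls to the robot, and variables do not carry over. Pictures are saved under pics/ and viewed, at most 14 in all, crops included, and the job is handed in when it is done.

```bash
ls; mkdir -p pics
cat > h.py <<'E'
import numpy as np, cv2
from cell import *
def shot(n,fn=None):
    ci=camera_info(n); p,d=camera(n)
    if fn: cv2.imwrite('pics/'+fn,cv2.cvtColor(p,cv2.COLOR_RGB2BGR))
    np.savez('%s.npz'%n,p=p,d=d,K=ci['intrinsics'],k1=ci['k1'],T=ci['world_from_camera'])
    return p,d,ci
def ray(ci,uv):
    K=np.array(ci['intrinsics']);k=float(ci['k1']);T=np.array(ci['world_from_camera'])
    uv=np.atleast_2d(np.array(uv,float))
    m=cv2.undistortPoints(uv[:,None],K,np.array([k,0,0,0,0.]))[:,0]
    return T[:3,3],np.c_[m,np.ones(len(m))]@T[:3,:3].T
def onz(ci,uv,z):
    o,d=ray(ci,uv); return o+d*((z-o[2])/d[:,2])[:,None]
def cloud(ci,dep):
    v,u=np.indices(dep.shape); o,d=ray(ci,np.c_[u.ravel(),v.ravel()])
    P=o+d*dep.ravel()[:,None]; return P.reshape(*dep.shape,3)
E
python3 - <<'E'
from h import *
for n in('top','scene'):
    p,d,ci=shot(n,n+'0.png'); print(n,np.round(ci['world_from_camera'],2).tolist(),np.array(ci['intrinsics'])[0,0],ci['k1'])
print(read_state())
E
```

```text
pics
top [[-0.0, -1.0, 0.07, 470.46], [-1.0, 0.0, 0.02, 33.59], [-0.02, -0.07, -1.0, 1312.82], [0.0, 0.0, 0.0, 1.0]] 463.6026524672668 -0.14139151914846557
scene [[0.48, -0.4, 0.78, -477.27], [-0.87, -0.24, 0.42, -490.28], [0.01, -0.88, -0.47, 681.8], [0.0, 0.0, 0.0, 1.0]] 454.59992557552886 -0.07550395931758866
{'clock': 0.1, 'joints': array([-1.28961387e+00,  3.00413751e-01,  1.52154694e+00, -2.38864738e-05,
        1.32070126e+00, -6.65736560e-02]), 'qd': array([ 0.0020618 , -0.00188209, -0.00191649, -0.00043373,  0.00181486,
        0.0014529 ]), 'effort': array([ 1.41501573e-04, -5.32649410e+01, -3.53284085e+01,  7.09344330e-02,
        2.35522381e-02, -6.52036351e-05]), 'eef_pos': array([ 187.36981614, -516.83566924,  204.93222902]), 'eef_rot': array([-3.14052418e+00, -4.80489095e-05,  3.47762007e-01]), 'wrist_force': array([ 0.23887891,  0.67669619, -0.28688533]), 'moment': array([ 0.03692773,  0.0325606 , -0.00912684]), 'finger_force': 0.0, 'finger_gap': 93.98907338993038}
```

View pics/top0.png

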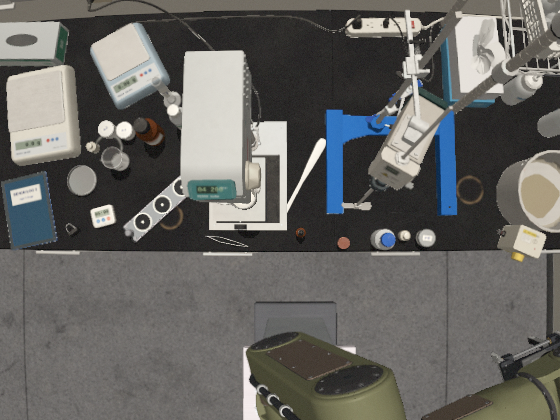

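View pics/scene0.png

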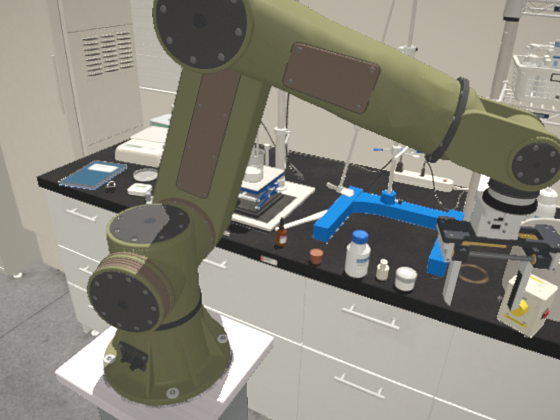

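Run:
```python
from h import *
z=np.load('top.npz');ci=dict(intrinsics=z['K'],k1=z['k1'],world_from_camera=z['T']);p=z['p'];d=z['d']
P=cloud(ci,d)
for n,uv in dict(drop=(300,233),stop=(344,243),bot=(387,240),wt=(405,236),jar=(426,238),a=(140,220),b=(162,205),c=(181,187),end1=(128,234),disp=(212,190),edge=(330,250),wbase=(350,206)).items():
    print(n,uv,P[uv[1],uv[0]].round(), onz(ci,uv,12)[0].round())
b=cv2.cvtColor(p,cv2.COLOR_RGB2BGR)
c1=cv2.resize(b[170:245,110:210],None,fx=4,fy=4,interpolation=2); c2=cv2.resize(b[215:260,285:445],None,fx=5,fy=5,interpolation=2)
s=cv2.cvtColor(np.load('scene.npz')['p'],cv2.COLOR_RGB2BGR)
o=np.zeros((600,800,3),np.uint8);o[:300,:400]=c1;o[300:525]=c2
o[:300,400:800]=cv2.resize(s[150:225,110:210],None,fx=4,fy=4)
cv2.imwrite('pics/crop1.png',o)
```

```text
drop (300, 233) [472.  -1.  83.] [472.  -3.  12.]
stop (344, 243) [ 444. -123.   32.] [ 444. -126.   12.]
bot (387, 240) [ 453. -226.  113.] [ 452. -247.   12.]
wt (405, 236) [ 463. -290.   48.] [ 462. -299.   12.]
jar (426, 238) [ 457. -350.   42.] [ 456. -359.   12.]
a (140, 220) [509. 452.  16.] [509. 453.  12.]
b (162, 205) [552. 389.  14.] [552. 390.  12.]
c (181, 187) [603. 336.   9.] [603. 335.  12.]
end1 (128, 234) [469. 478.  40.] [469. 488.  12.]
disp (212, 190) [534. 142. 648.] [594. 246.  12.]
edge (330, 250) [424. -88.  -0.] [424. -86.  12.]
wbase (350, 206) [ 538. -121.  182.] [ 548. -144.   12.]
```

View pics/crop1.png

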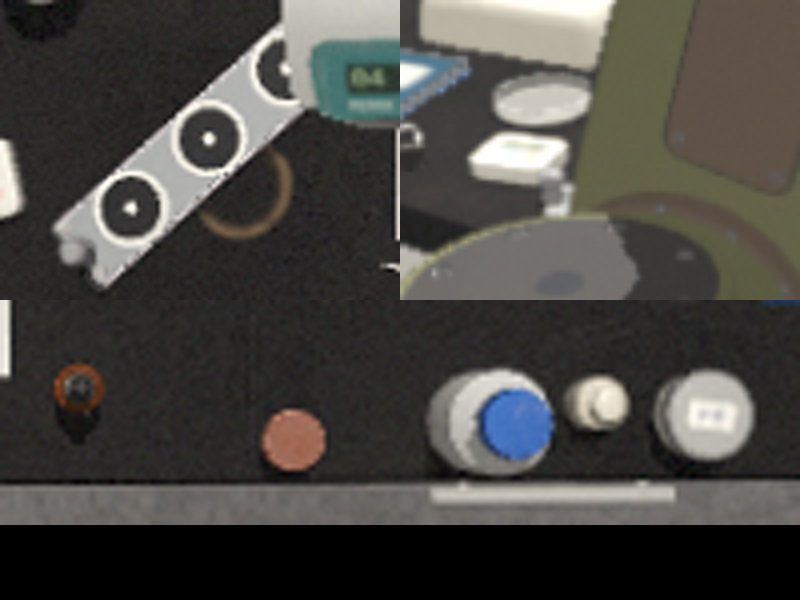

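Run:
```python
from h import *
z=np.load('top.npz');ci=dict(intrinsics=z['K'],k1=z['k1'],world_from_camera=z['T']);p=z['p'];d=z['d']
z2=np.load('scene.npz');c2=dict(intrinsics=z2['K'],k1=z2['k1'],world_from_camera=z2['T'])
def hm(P,ok,agg):
    P=P[ok]; print('y:   ',*range(600,-480,-40))
    for x in range(760,380,-30):
        r=[]
        for y in range(600,-480,-40):
            m=(abs(P[:,0]-x)<15)&(abs(P[:,1]-y)<20); r.append('%4d'%agg(P[m,2]) if m.sum()>3 else '   .')
        print(x,*r)
P=cloud(ci,d);hm(P,d>0,np.max)
P2=cloud(c2,z2['d']);ok=z2['d']>900
hm(P2,ok,np.max)
hsv=cv2.cvtColor(p,cv2.COLOR_RGB2HSV)
for n,uv in dict(a=(142.2,221.5),b=(161.8,204.3),c=(181.1,186.6)).items(): print(n,onz(ci,uv,12)[0].round(1))
# stereo check bottle cap/jar lid: fit from depth cloud
for n,(x,y,r,zl,zh) in dict(drop=(472,-1,18,70,95),capb=(453,-226,30,105,125),jar=(457,-352,32,36,50)).items():
  for nm,Q in(('top',P),('scene',P2)):
    q=Q.reshape(-1,3); m=(np.hypot(q[:,0]-x,q[:,1]-y)<r)&(q[:,2]>zl)&(q[:,2]<zh); print(n,nm,m.sum(),np.median(q[m],0).round(1) if m.any() else '')
```

```text
y:    600 560 520 480 440 400 360 320 280 240 200 160 120 80 40 0 -40 -80 -120 -160 -200 -240 -280 -320 -360 -400 -440
760    8   45   47   47  143  144  103  113    .    .    .    .  191   41   42   13    7   64   63  229  708  511    .    .    .   62   62
730   53    8   41   43  141  142    6    .    .    .  653  652  652  651   42    7   17   63   63  227  498  451  448    .    5   65   64
700   54   79   77   77    8   12    6    .    .    .  652  654  653  653   42    8   15   64   64  463  497  458  452    .    8   66   64
670   18   76   75   76    5    8    7    .    .    .  653  655  656  653   43    9   17   66   65  477  503  500    .    .    8   65   65
640   18    7   77    8    8    7   15   13    .    .  655  655  656  654   44   15   15   64   65  494  681  474    .    6    6   64   65
610   22    7    7    8    8   13   18   18    .    .  656  656  657  656   43   17    8   63  487  546  584  473    8    6    6   64   63
580   17    7    6    7    8   19   19   18    .    .  657  657  657  656   44   17    7   63  459  491  488    8    8    8    9   64   64
550   21
[... 2329 characters left out ...]
    2
460    2    3    2   41    .    .    .    .    .    .    .    2    2    3   37   85    2    3   30    2  113  114   51   49   44    2    3
430    4    2    2    .    .    .    .    . -148  -90  -50   10    2    2    2    3    3    3   29    3  113  113    4   43   43    3    4
400    .    .    .    .    .    .    .    .    .    .  -85  -86    .    .    .    .    .    .    .   -9    .  -14  -87   -5  -86    .    .
a [504.6 446.8  12. ]
b [553.7 390.1  12. ]
c [604.  334.8  12. ]
drop top 16 [474.7  -2.   82.7]
drop scene 20 [470.   -5.2  79.3]
capb top 165 [ 455.4 -227.5  113.5]
capb scene 123 [ 447.5 -229.8  111.5]
jar top 212 [ 459.2 -351.5   41. ]
jar scene 203 [ 452.3 -352.8   40.2]
```

```bash
python3 -m handwheel '.45 .48 .1 .6 0;.45 .48 .1 .6 0;.45 .48 .1 .6 0;.45 .48 .1 .6 0;.45 .48 .1 .6 0;.45 .48 .1 .6 0;.45 .48 .1 .6 0;.45 .48 .1 .6 0;.45 .48 .1 .6 0;.45 .48 .1 .6 0;.45 .48 .1 .6 0;.45 .48 .1 .6 0' 20; python3 -m handwheel '0 0 0 0 0;0 0 0 0 0'
python3 - <<'E'
from h import *
p,d,ci=shot('wrist','w1.png');print(np.round(ci['world_from_camera'],2).tolist(),ci['intrinsics'],ci['k1']); s=read_state();print(s['eef_pos'],s['eef_rot'],s['joints'])
E
```

```text
clock: 1.1
eef_pos: [404.1, -285.5, 253.4]
eef_rot: [-3.141, -0.0, 0.979]
wrist_force: [0.7, -0.4, 0.2]
finger_gap: 93.7
finger_force: 0.0
clock: 1.27
eef_pos: [403.9, -286.0, 253.3]
eef_rot: [-3.141, 0.0, 0.978]
wrist_force: [-0.8, -0.4, 0.2]
finger_gap: 93.9
finger_force: 0.0
[[0.83, -0.54, -0.15, 446.02], [-0.56, -0.8, -0.22, -223.48], [0.0, 0.26, -0.96, 432.39], [0.0, 0.0, 0.0, 1.0]] [[305.99060827   0.         282.84535578]
 [  0.         305.99060827 209.17869179]
 [  0.           0.           1.        ]] -0.03434810487373074
[ 403.33027782 -286.59686753  253.11809606] [-3.14099978e+00  1.12843924e-04  9.76201459e-01] [-6.91734704e-01  1.41522785e-01  1.60246850e+00 -1.72374585e-04
  1.39818050e+00 -9.71101462e-02]
```

View pics/w1.png

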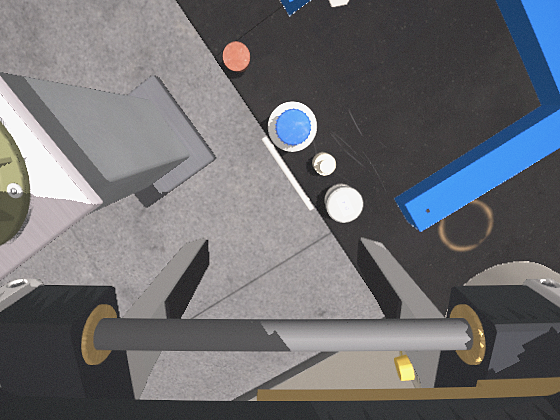

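```bash
cat >> h.py <<'E'
def load(n):
    z=np.load('%s.npz'%n);return z['p'],z['d'],dict(intrinsics=z['K'],k1=z['k1'],world_from_camera=z['T'])
def tri(*rays):
    A=np.zeros((3,3));b=np.zeros(3)
    for o,d in rays:
        d=d[0]/np.linalg.norm(d[0]);M=np.eye(3)-np.outer(d,d);A+=M;b+=M@o
    x=np.linalg.solve(A,b);return x,[np.linalg.norm(np.cross(x-o,d[0]/np.linalg.norm(d[0]))) for o,d in rays]
def blob(m,near,r):
    m=m.astype(np.uint8).copy();k=np.zeros_like(m);cv2.circle(k,tuple(int(v) for v in near),r,1,-1);m&=k
    n,l,s,c=cv2.connectedComponentsWithStats(m);i=1+np.argmax(s[1:,4]);
    cs,_=cv2.findContours((l==i).astype(np.uint8),0,1);(e)=cv2.minEnclosingCircle(max(cs,key=len));return np.array(e[0]),c[i],s[i,4],e[1]
E
python3 - <<'E'
from h import *
t,td,tc=load('top');w,wd,wc=load('wrist')
H=lambda p:cv2.cvtColor(p,cv2.COLOR_RGB2HSV)
blue=lambda p:(H(p)[...,0]>100)&(H(p)[...,0]<125)&(H(p)[...,1]>120)
bright=lambda p:(p.min(2)>110)
for n,f,a,b,ra,rb,h in(('cap',blue,(387,240),(293,126),12,24,112),('jar',bright,(426,238),(343,204),11,24,40)):
    A=blob(f(t),a,ra);B=blob(f(w),b,rb);print(n,A,B)
    for i in(0,1):
        X,e=tri(ray(tc,A[i]),ray(wc,B[i]));print(X.round(1),np.round(e,1), onz(tc,A[i],h).round(1),onz(wc,B[i],h).round(1))
P=cloud(wc,wd)
for b,h in(((293,126),112),((343,204),40),((324,164),48)): print(P[b[1],b[0]].round(1))
E
```

```text
cap (array([387.85714722, 239.5       ]), array([387.63870968, 239.41290323]), np.int32(155), 7.29875373840332) (array([292.712677  , 126.74887085]), array([292.25989305, 126.57112299]), np.int32(935), 18.439453125)
[ 454.1 -230.1  102.8] [0.1 0.1] [[ 454.2 -228.1  112. ]] [[ 453.8 -229.9  112. ]]
[ 454.  -229.8  101.6] [0.3 0.3] [[ 454.5 -227.5  112. ]] [[ 453.5 -229.5  112. ]]
jar (array([426.1774292 , 237.46774292]), array([426.48760331, 237.4214876 ]), np.int32(242), 8.943925857543945) (array([343.11325073, 202.71546936]), array([343.48031496, 203.12510936]), np.int32(1143), 19.92218780517578)
[ 458.  -361.7    4.6] [0.6 0.6] [[ 458.1 -351.5   40. ]] [[ 457.2 -349.7   40. ]]
[ 458.1 -363.     3.1] [0.6 0.6] [[ 458.2 -352.4   40. ]] [[ 457.3 -350.4   40. ]]
[ 454.4 -229.5  111.9]
[ 456.2 -351.2   39.7]
[ 462.9 -290.7   48.8]
```

```bash
python3 -m handwheel '.32 .36 0 .5 0;.32 .36 0 .5 0;.32 .36 0 .5 0;.31 .36 0 .5 0;0 0 -.5 0 0;0 0 -.5 0 0;0 0 -.3 0 0;0 0 0 0 0;0 0 0 0 0'
```

```text
clock: 2.07
eef_pos: [453.7, -229.7, 201.3]
eef_rot: [-3.141, -0.0, 1.149]
wrist_force: [0.1, 0.6, 1.1]
finger_gap: 94.0
finger_force: 0.0
```

```bash
python3 -m handwheel '0 0 -.6 0 0;0 0 -.6 0 0;0 0 -.6 0 0;0 0 -.6 0 0;0 0 -.6 0 0;0 0 -.5 0 0;0 0 -.3 0 0;0 0 0 0 0;0 0 0 0 0;0 0 0 0 .2;0 0 0 0 .4;0 0 0 0 .6' 15; python3 -m handwheel '0 0 0 0 .6;0 0 0 0 .6;0 0 0 0 .6;0 0 0 0 .6'
```

```text
clock: 3.07
eef_pos: [454.7, -229.4, 50.5]
eef_rot: [3.14, 0.0, 1.151]
wrist_force: [0.2, -0.4, 1.3]
finger_gap: 77.4
finger_force: 0.0
clock: 3.4
eef_pos: [454.3, -229.1, 49.6]
eef_rot: [3.141, 0.0, 1.151]
wrist_force: [-0.2, -0.4, 1.7]
finger_gap: 56.0
finger_force: 15.0
```

```bash
python3 -m handwheel '0 0 .2 0 .6;0 0 .5 0 .6;0 0 .6 0 .6;0 0 .6 0 .6;0 0 .6 0 .6;0 0 .6 0 .6;-.2 .2 .4 0 .6;-.3 .3 0 .3 .6;-.3 .4 0 .5 .6;-.3 .5 0 .5 .6;-.3 .6 0 .7 .6;-.3 .6 0 .7 .6' ; python3 -m handwheel '-.2 .6 0 .8 .6;0 .6 0 .8 .6;0 .6 0 .8 .6;0 .6 0 .8 .6;0 .6 0 .8 .6;0 .6 0 .8 .6;0 .6 0 .8 .6;0 .6 0 .8 .6;0 .6 0 .8 .6;0 .6 0 .8 .6;0 .6 0 .8 .6;0 .6 0 .8 .6'
```

```text
clock: 4.4
eef_pos: [385.3, -124.2, 189.7]
eef_rot: [-3.142, -0.0, 1.389]
wrist_force: [0.2, -0.1, -1.0]
finger_gap: 56.0
finger_force: 15.0
clock: 5.4
eef_pos: [377.9, 164.1, 189.9]
eef_rot: [3.141, 0.0, 2.228]
wrist_force: [0.1, -0.4, -0.4]
finger_gap: 55.7
finger_force: 15.0
```

```bash
python3 -m handwheel '0 .6 0 0 .6;0 .6 0 0 .6;0 .6 0 0 .6;0 .6 0 0 .6;0 .6 0 0 .6;0 .6 0 -.5 .6;0 .6 0 -.5 .6;0 .1 0 -.5 .6;0 0 0 -.5 .6;0 0 0 0 .6';python3 - <<'E'
from h import *
s=read_state();print(s['joints'].round(3))
p,d,ci=shot('wrist','w2.png');print(s['eef_pos'],s['eef_rot'],np.round(ci['world_from_camera'],2).tolist()); Pw=cloud(ci,d)
p,d,ci=shot('scene','s2.png');P=cloud(ci,d)
for nm,Q in(('w',Pw),('s',P)):
  q=Q.reshape(-1,3)
  m=(q[:,0]>480)&(q[:,0]<760)&(q[:,1]>60)&(q[:,1]<290)&(q[:,2]>140)
  q=q[m]; print(nm,m.sum())
  for y in range(60,290,20):
    r=q[abs(q[:,1]-y)<10]; print(y,len(r),[ (z,int((abs(r[:,2]-z)<25).sum()),int(r[abs(r[:,2]-z)<25,0].min())) for z in range(165,700,50) if (abs(r[:,2]-z)<25).any()])
E
```

```text
clock: 6.23
eef_pos: [377.9, 335.2, 189.6]
eef_rot: [-3.141, 0.0, 2.048]
wrist_force: [-0.8, -0.5, -1.4]
finger_gap: 55.8
finger_force: 15.0
[ 0.653  0.215  1.666 -0.     1.261  0.176]
[377.90008227 335.23495931 189.55877206] [-3.14105029e+00  1.25121236e-04  2.04832499e+00] [[0.89, 0.44, 0.12, 341.68], [0.46, -0.86, -0.23, 402.32], [0.0, 0.26, -0.96, 368.67], [0.0, 0.0, 0.0, 1.0]]
w 0
60 0 []
80 0 []
100 0 []
120 0 []
140 0 []
160 0 []
180 0 []
200 0 []
220 0 []
240 0 []
260 0 []
280 0 []
s 6926
60 0 []
80 99 [(415, 5, 545), (465, 14, 544), (615, 80, 535)]
100 1903 [(165, 27, 550), (215, 47, 552), (415, 2, 547), (465, 77, 539), (515, 484, 519), (565, 888, 522), (615, 378, 521)]
120 1979 [(165, 301, 529), (215, 203, 530), (265, 97, 550), (315, 103, 548), (365, 160, 537), (415, 279, 535), (465, 287, 524), (515, 299, 518), (565, 158, 519), (615, 92, 519)]
140 1693 [(165, 165, 526), (215, 205, 528), (265, 149, 549), (315, 187, 546), (365, 169, 536), (415, 203, 529), (465, 222, 520), (515, 158, 518), (565, 148, 518), (615, 87, 520)]
160 760 [(165, 51, 529), (215, 94, 531), (265, 54, 546), (315, 42, 549), (365, 47, 539), (415, 54, 532), (465, 67, 523), (515, 122, 519), (565, 144, 516), (615, 85, 521)]
180 488 [(215, 30, 552), (265, 33, 533), (315, 25, 532), (365, 29, 534), (415, 45, 532), (465, 34, 534), (515, 109, 521), (565, 122, 519), (615, 61, 522)]
200 4 [(365, 1, 542), (615, 3, 529)]
220 0 []
240 0 []
260 0 []
280 0 []
```

View pics/w2.png

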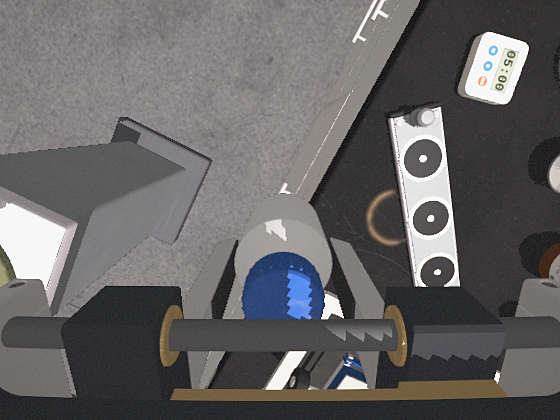

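View pics/s2.png

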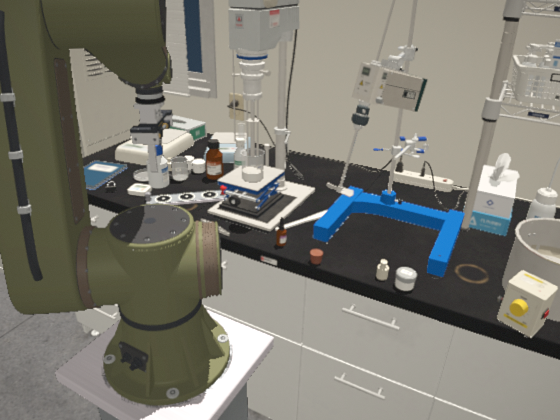

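Run:
```python
from h import *
t,td,tc=load('top');w,wd,wc=load('wrist')
P=cloud(tc,td).reshape(-1,3);m=(P[:,2]>560)&(P[:,0]>450)&(P[:,1]>0);q=P[m];print('head',q[:,:2].min(0),q[:,:2].max(0),np.percentile(q[:,1],[1,99]))
gw=cv2.cvtColor(w,cv2.COLOR_RGB2GRAY)
R={}
for n,uv,tu in(('a',(422,158),(142,221)),('b',(431,218),(162,204)),('c',(437,272),(181,187))):
    # centre dot, and dark disc
    c=blob(gw>140,uv,8)[1]; T=blob(cv2.cvtColor(t,cv2.COLOR_RGB2GRAY)>110,tu,4)[1]
    X,e=tri(ray(wc,c),ray(tc,T)); R[n]=onz(wc,c,12)[0]
    k=cv2.circle(np.zeros_like(gw),uv,19,1,-1)
    print(n,c,R[n].round(1),onz(tc,T,12)[0].round(1),'tri',X.round(1),np.round(e,1),'depth',cloud(wc,wd)[uv[1]+9,uv[0]].round(1))
print(np.linalg.norm(R['a']-R['b']),np.linalg.norm(R['c']-R['b']))
```

```text
head [470.46393832  33.59179022] [744.28747406 188.87580685] [ 33.59179022 186.60897747]
a [422.62 158.18] [503.2 445.1  12. ] [504.6 446.8  12. ] tri [504.2 446.1  11.1] [1. 1.] depth [507.9 436.1  12.9]
b [430.19047619 218.14285714] [552.9 388.6  12. ] [553.7 390.4  12. ] tri [553.1 389.4  12.7] [1. 1.] depth [560.5 379.5  11.9]
c [437.11764706 271.76470588] [603.  332.7  12. ] [603.9 331.6  12. ] tri [604.2 332.2  10.2] [0.1 0.1] depth [609.4 322.   13.6]
75.28614012894094 75.02079517134119
```

```bash
python3 -m handwheel '.5 0 0 -.3 .6;.5 0 0 -.3 .6;.5 0 0 -.3 .6;.5 0 0 -.3 .6;.5 0 0 -.3 .6;.5 0 0 -.3 .6;.5 0 0 -.3 .6;.5 0 0 -.4 .6;.5 0 0 0 .6;.5 0 0 0 .6;.5 0 0 0 .6;.13 -.06 0 0 .6'; python3 -m handwheel '0 0 0 0 .6;0 0 0 0 .6'
```

```text
clock: 7.33
eef_pos: [605.3, 331.7, 188.9]
eef_rot: [-3.141, 0.0, 1.831]
wrist_force: [0.7, 0.2, -1.8]
finger_gap: 55.6
finger_force: 15.0
clock: 7.5
eef_pos: [603.1, 332.2, 189.3]
eef_rot: [-3.141, 0.0, 1.831]
wrist_force: [-0.7, 0.2, -1.6]
finger_gap: 55.5
finger_force: 15.0
```

```bash
python3 -m handwheel '0 0 -.4 0 .6;0 0 -.4 0 .6;0 0 -.5 0 .6;0 0 -.5 0 .6;0 0 -.5 0 .6;0 0 -.4 0 .6;0 0 -.2 0 .6;0 0 -.1 0 .6;0 0 -.06 0 .6;0 0 -.04 0 .6;0 0 0 0 .6;0 0 0 0 .6'; python3 -m handwheel '0 0 -.03 0 .6;0 0 0 0 .6;0 0 0 0 .6'
```

```text
clock: 8.5
eef_pos: [603.7, 332.7, 66.3]
eef_rot: [3.14, -0.0, 1.831]
wrist_force: [-0.2, -0.5, -2.6]
finger_gap: 55.7
finger_force: 15.0
clock: 8.75
eef_pos: [603.5, 332.6, 64.4]
eef_rot: [3.141, -0.0, 1.831]
wrist_force: [0.7, -0.1, -1.5]
finger_gap: 55.6
finger_force: 15.0
```

```bash
python3 -m handwheel '0 0 -.03 0 .6;0 0 0 0 .6;0 0 -.03 0 .6;0 0 0 0 .6;0 0 0 0 .6'; python3 -m handwheel '0 0 -.02 0 .6;0 0 0 0 .6;0 0 0 0 .6'
```

```text
clock: 9.17
eef_pos: [603.4, 332.5, 61.8]
eef_rot: [-3.141, 0.0, 1.831]
wrist_force: [0.5, 0.9, -1.0]
finger_gap: 55.7
finger_force: 15.0
clock: 9.42
eef_pos: [603.5, 332.6, 61.6]
eef_rot: [3.141, -0.0, 1.831]
wrist_force: [-1.7, -1.2, 4.5]
finger_gap: 56.3
finger_force: 15.0
```

```bash
python3 -m handwheel '0 0 0 0 .35;0 0 0 0 .3;0 0 0 0 .2;0 0 0 0 .1;0 0 0 0 0;0 0 0 0 0;0 0 .2 0 0;0 0 .5 0 0;0 0 .7 0 0;0 0 .7 0 0;0 0 .7 0 0;0 0 .5 0 0'; python3 -m handwheel '-.5 0 .2 0 0;-.5 0 0 0 0;-.5 0 0 0 0;-.5 0 0 0 0;-.5 0 0 0 0;-.5 0 0 0 0;-.5 0 0 0 0;-.5 0 0 0 0;-.5 0 0 0 0;-.5 0 0 0 0;-.5 0 0 0 0;0 0 0 0 0'
python3 - <<'E'
from h import *
shot('wrist','w3.png'); print(read_state()['eef_pos'])
E
```

```text
clock: 10.42
eef_pos: [603.8, 332.7, 196.7]
eef_rot: [3.139, -0.001, 1.831]
wrist_force: [-0.9, -0.1, 0.3]
finger_gap: 93.8
finger_force: 0.0
clock: 11.42
eef_pos: [381.2, 332.7, 202.1]
eef_rot: [3.141, -0.001, 1.833]
wrist_force: [0.7, 0.7, -0.5]
finger_gap: 94.1
finger_force: 0.0
[382.63596744 332.79127233 202.13228662]
```

View pics/w3.png

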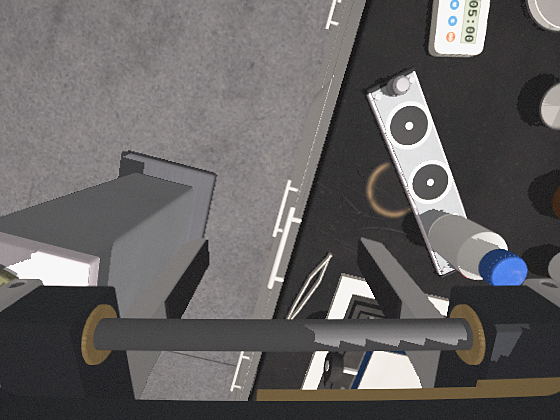

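```bash
python3 -m handwheel '0 -.5 0 0 0;0 -.7 0 -.3 0;0 -.7 0 -.3 0;0 -.7 0 -.3 0;0 -.7 0 -.3 0;0 -.7 0 -.3 0;0 -.7 0 -.3 0;0 -.7 0 -.3 0;0 -.7 0 -.3 0;0 -.7 0 -.3 0;0 -.7 0 -.3 0;0 -.7 0 0 0'; python3 -m handwheel '0 -.4 0 0 0;0 0 0 0 0;0 0 0 0 0';python3 - <<'E'
from h import *
p,d,ci=shot('wrist','w4.png'); print(read_state()['eef_pos'])
P=cloud(ci,d).reshape(-1,3);m=(np.hypot(P[:,0]-472,P[:,1])<40)&(P[:,2]>10);q=P[m];print(m.sum(),q.max(0))
for lo,hi in((10,50),(52,75),(75,95)):
    r=q[(q[:,2]>lo)&(q[:,2]<hi)];print(lo,len(r),r.mean(0).round(1) if len(r) else'',r.min(0).round(1),r.max(0).round(1))
E
```

```text
clock: 12.47
eef_pos: [383.9, 2.7, 201.7]
eef_rot: [3.141, 0.0, 1.567]
wrist_force: [0.8, 0.1, 0.4]
finger_gap: 94.3
finger_force: 0.0
clock: 12.72
eef_pos: [383.9, -12.2, 201.4]
eef_rot: [3.141, -0.0, 1.567]
wrist_force: [-0.8, 0.0, 0.9]
finger_gap: 94.1
finger_force: 0.0
[383.84821734 -11.51190909 201.34706068]
9935 [491.9681522   39.02251103 338.53544627]
10 422 [468.8   3.7  36.5] [459.6 -17.7  10.2] [492.   39.   49.8]
52 159 [470.   -1.6  61.6] [464.6 -12.4  52. ] [480.9   4.3  74.7]
75 110 [472.1  -3.3  81.2] [467.5  -9.8  75.7] [478.8   1.5  85.6]
```

View pics/w4.png

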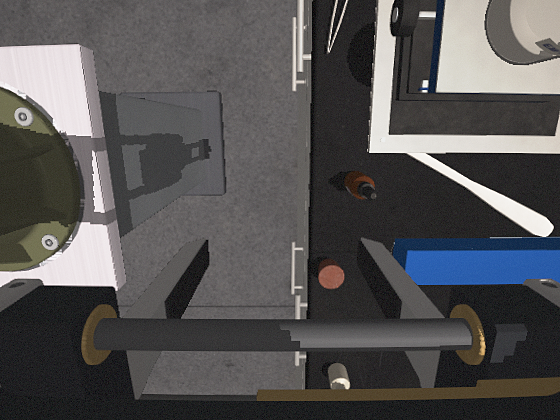

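Run:
```python
from h import *
w,wd,wc=load('wrist');t,td,tc=load('top')
print('spat',onz(wc,(412,155),5).round(), onz(wc,(440,175),5).round(),'plate corner',onz(wc,(370,152),15).round())
hs=cv2.cvtColor(w,cv2.COLOR_RGB2HSV)
ys,xs=np.where((hs[...,0]<15)&(hs[...,1]>120)&(w.max(2)>60));k=(abs(xs-360)<25)&(abs(ys-184)<25);print('brown',xs[k].min(),xs[k].max(),ys[k].min(),ys[k].max(),xs[k].mean(),ys[k].mean())
o=cv2.resize(cv2.cvtColor(w,cv2.COLOR_RGB2BGR)[155:225,325:405],None,fx=8,fy=8,interpolation=2);cv2.imwrite('pics/c4.png',o)
b=(300.4,231.8)
print('top', onz(tc,b,84).round(1))
```

```text
spat [[542.  29.   5.]] [[580.   4.   5.]] plate corner [[487.  33.  15.]]
brown 353 374 175 198 363.2 183.088
top [[475.2  -1.7  84. ]]
```

View pics/c4.png

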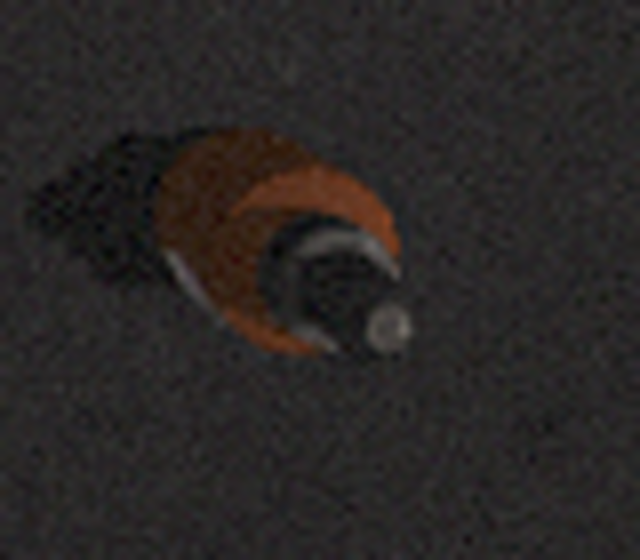

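Run:
```python
from h import *
w,wd,wc=load('wrist')
t,td,tc=load('top')
print(onz(wc,(373.1,195.2),84),onz(wc,(362.3,186.3),47))
o=cv2.cvtColor(t,cv2.COLOR_RGB2GRAY)[226:241,292:309];print(o)
X=tri(ray(wc,(373.1,195.2)),ray(tc,(300.4,231.8)));print(X)
```

```text
[[473.22648509  -3.61884409  84.        ]] [[471.65368855  -1.83046652  47.        ]]
[[ 39  39  42  41  45  41  36  41  44  42  41  42  45  43  44  43  40]
 [ 46  46  45  38  45  44  41  33  53  46  34  47  37  41  45  43  44]
 [ 43  45  42  45  42  40  59  75  75  77  81  56  43  45  43  45  40]
 [ 45  44  46  35  41  70  72  64  81  83  73  78  55  45  47  41  39]
 [ 52  43  41  41  55  72  79  86  60  58  65  67  72  46  46  43  42]
 [ 43  43  44  44  94  70 125  59  51  73  41  71  69  52  40  42  43]
 [ 41  41  47  39  73  70  89  64  70  78  54  54  57  58  45  44  41]
 [ 40  44  43  41  77  64  74  34  39  60  32  62  55  57  41  37  41]
 [ 46  48  36  39  55  62  42  34  32  27  37  54  58  47  43  44  45]
 [ 43  42  45  38  35  69  39  40  37  36  37  60  53  40  40  40  43]
 [ 38  47  40  46  21  36  34  36  38  40  40  38  25  43  42  43  42]
 [ 40  40  42  47  19  18  23  29  28  30  55  18  26  40  41  41  42]
 [ 43  44  46  45  23  20  24  25  21  24  30  25  16  41  37  38  44]
 [ 42  44  45  46  28  11  23  23  19  18  23  22  29  42  40  44  38]
 [ 42  43  43  40  37  24  24  25  21  20  20  19  34  41  45  39  42]]
(array([474.51709162,  -2.90934378,  82.15279588]), [np.float64(1.3425948513411246), np.float64(1.342594851341171)])
```

```bash
python3 -m handwheel '.37 .04 0 .5 0;.37 .04 0 .5 .1;.37 .04 0 .5 .2;.37 .04 0 .5 .3;.37 .03 0 .5 .3;.37 .03 0 .5 .3;0 0 -.4 0 .3;0 0 -.6 0 .3;0 0 -.6 0 .3;0 0 -.6 0 .3;0 0 -.2 0 .3;0 0 0 0 .3' 8;python3 -m handwheel '0 0 0 0 .3'
```

```text
clock: 13.77
eef_pos: [471.6, -1.8, 103.6]
eef_rot: [-3.139, -0.001, 1.832]
wrist_force: [0.4, 0.2, 0.0]
finger_gap: 66.0
finger_force: 0.0
clock: 13.85
eef_pos: [472.7, -2.1, 105.8]
eef_rot: [3.141, 0.0, 1.832]
wrist_force: [0.2, -1.2, 0.2]
finger_gap: 65.9
finger_force: 0.0
```

```bash
python3 -m handwheel '0 0 -.4 0 .3;0 0 -.5 0 .3;0 0 -.5 0 .3;0 0 -.4 0 .3;0 0 -.3 0 .3;0 0 -.15 0 .3;0 0 -.08 0 .3;0 0 0 0 .3;0 0 0 0 .3;0 0 0 0 .45;0 0 0 0 .55;0 0 0 0 .65'; python3 -m handwheel '0 0 0 0 .8;0 0 0 0 .8;0 0 0 0 .8;0 0 0 0 .8;0 0 0 0 .8;0 0 0 0 .8' 8
```

```text
clock: 14.85
eef_pos: [472.5, -2.7, 12.3]
eef_rot: [3.141, 0.0, 1.831]
wrist_force: [-0.6, -0.1, -1.1]
finger_gap: 49.1
finger_force: 0.0
clock: 15.35
eef_pos: [472.3, -2.7, 11.9]
eef_rot: [3.142, 0.0, 1.831]
wrist_force: [0.8, -0.5, 1.2]
finger_gap: 26.9
finger_force: 8.0
```

```bash
python3 -m handwheel '0 0 .2 0 .8;0 0 .5 0 .8;0 0 .6 0 .8;0 0 .6 0 .8;0 0 .6 0 .8;0 0 .6 0 .8;-.3 0 .6 0 .8;-.4 0 .5 0 .8;-.5 0 0 0 .8;-.5 0 0 0 .8;-.4 .2 0 0 .8;-.1 .5 0 .3 .8' ; python3 -m handwheel '0 .6 0 .5 .8;0 .7 0 .5 .8;0 .7 0 .5 .8;0 .7 0 .5 .8;0 .7 0 .5 .8;0 .7 0 .5 .8;0 .7 0 .5 .8;0 .7 0 .5 .8;0 .7 0 .5 .8;0 .7 0 .4 .8;0 .7 0 0 .8;0 .2 0 0 .8';python3 -m handwheel '0 0 0 0 .8;0 0 0 0 .8'
python3 - <<'E'
from h import *
w,wd,wc=shot('wrist','w5.png');print(read_state()['eef_pos'])
P=cloud(wc,wd).reshape(-1,3);m=(np.hypot(P[:,0]-603,P[:,1]-333)<60)
for lo,hi in((20,50),(60,90),(104,120)):
    r=P[m&(P[:,2]>lo)&(P[:,2]<hi)];print(lo,len(r),r.mean(0).round(1) if len(r) else'',(r.min(0)+r.max(0)).round(1)/2)
E
```

```text
clock: 16.35
eef_pos: [382.5, 24.6, 180.4]
eef_rot: [3.141, 0.0, 1.855]
wrist_force: [0.1, 0.7, 0.2]
finger_gap: 26.6
finger_force: 8.0
clock: 17.35
eef_pos: [383.7, 340.0, 180.2]
eef_rot: [3.141, -0.0, 2.287]
wrist_force: [0.6, -0.2, 0.2]
finger_gap: 26.6
finger_force: 8.0
clock: 17.52
eef_pos: [384.0, 336.8, 179.9]
eef_rot: [-3.141, 0.0, 2.286]
wrist_force: [-0.4, 0.1, -0.6]
finger_gap: 27.0
finger_force: 8.0
[384.18928692 336.43436998 179.97070827]
20 141 [591.4 356.3  35.6] [594.6  356.05  35.25]
60 112 [590.3 356.4  69.9] [593.4  356.2   70.15]
104 83 [591.  342.8 118. ] [597.15 341.2  116.15]
```

View pics/w5.png

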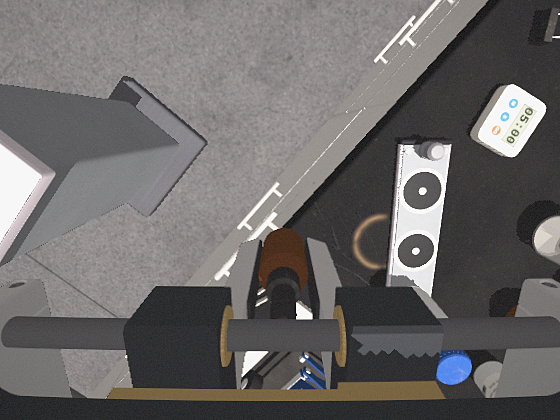

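Run:
```python
from h import *
w,wd,wc=load('wrist');g=cv2.cvtColor(w,cv2.COLOR_RGB2GRAY)
for uv in((422,190),(416,251)):
    c=blob(g>140,uv,8)[1];print(c,onz(wc,c,12)[0].round(1))
```

```text
[422.26415094 190.66037736] [503.4 445.3  12. ]
[415.40425532 250.70212766] [553.3 388.8  12. ]
```

```bash
python3 -m handwheel '.47 .14 0 0 .8;.47 .14 0 0 .8;.47 .14 0 0 .8;.47 .15 0 0 .8;.47 .15 0 0 .8;.47 .15 0 0 .8;.47 .15 0 0 .8;.47 .15 0 0 .8;.47 .14 0 0 .8;0 0 0 0 .8;0 0 0 0 .8;0 0 0 0 .8';python3 -m handwheel '0 0 -.4 0 .8;0 0 -.5 0 .8;0 0 -.5 0 .8;0 0 -.5 0 .8;0 0 -.5 0 .8;0 0 -.5 0 .8;0 0 -.4 0 .8;0 0 -.25 0 .8;0 0 -.15 0 .8;0 0 -.1 0 .8;0 0 0 0 .8;0 0 0 0 .8'
```

```text
clock: 18.57
eef_pos: [553.2, 388.7, 180.0]
eef_rot: [-3.141, -0.0, 2.284]
wrist_force: [-0.3, -0.4, -0.2]
finger_gap: 27.2
finger_force: 8.0
clock: 19.57
eef_pos: [553.7, 389.9, 28.7]
eef_rot: [3.141, 0.0, 2.285]
wrist_force: [0.7, 0.0, -1.1]
finger_gap: 26.7
finger_force: 8.0
```

```bash
python3 -m handwheel '0 0 -.05 0 .8;0 0 0 0 .8;0 0 -.03 0 .8;0 0 0 0 .8;0 0 0 0 .8';python3 -m handwheel '0 0 -.03 0 .8;0 0 0 0 .8;0 0 0 0 .8'
```

```text
clock: 19.98
eef_pos: [553.5, 389.7, 24.7]
eef_rot: [3.141, 0.0, 2.285]
wrist_force: [-1.3, 0.2, -0.2]
finger_gap: 26.6
finger_force: 8.0
clock: 20.23
eef_pos: [553.6, 389.8, 23.8]
eef_rot: [3.141, 0.0, 2.285]
wrist_force: [-0.2, 0.4, 3.2]
finger_gap: 27.0
finger_force: 8.0
```

```bash
python3 -m handwheel '0 0 0 0 .68;0 0 0 0 .6;0 0 0 0 .5;0 0 0 0 .4;0 0 0 0 .3;0 0 0 0 .3;0 0 .2 0 .3;0 0 .5 0 .3;0 0 .7 0 .3;0 0 .7 0 .3;0 0 .7 0 .3;0 0 .7 0 .3'; python3 -m handwheel '-.3 -.2 .5 0 .2;-.6 -.2 0 0 .1;-.6 -.2 0 0 0;-.6 -.2 0 0 0;-.6 -.2 0 0 0;-.6 -.2 0 0 0;-.6 -.2 0 0 0;-.3 0 0 0 0;0 0 0 0 0;0 0 0 0 0'
python3 - <<'E'
from h import *
shot('wrist','w6.png'); print(read_state()['eef_pos'])
E
```

```text
clock: 21.23
eef_pos: [553.3, 389.7, 165.6]
eef_rot: [3.141, 0.0, 2.285]
wrist_force: [0.5, -0.0, 0.4]
finger_gap: 66.2
finger_force: 0.0
clock: 22.07
eef_pos: [385.6, 334.0, 184.4]
eef_rot: [3.14, 0.0, 2.286]
wrist_force: [0.5, 0.2, 0.0]
finger_gap: 93.7
finger_force: 0.0
[386.03976436 333.97103656 184.07021602]
```

View pics/w6.png

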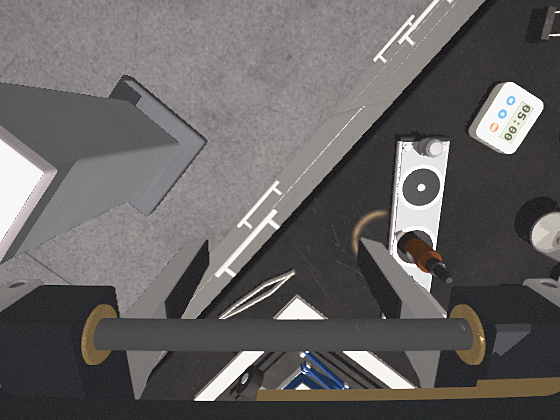

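```bash
python3 -m handwheel '0 -.67 0 -.65 0;0 -.67 0 -.65 0;0 -.67 0 -.65 0;0 -.67 0 -.65 0;0 -.67 0 -.65 0;0 -.67 0 -.65 0;0 -.67 0 -.65 0;0 -.67 0 -.65 0;0 -.67 0 -.65 0;0 -.67 0 -.65 0;0 -.67 0 -.65 0;0 -.67 0 -.65 0';  python3 -m handwheel '0 -.67 0 -.65 0;0 -.67 0 -.65 0;0 -.67 0 -.65 0;0 -.67 0 -.65 0;0 -.67 0 -.65 0;0 -.67 0 -.65 0;0 -.67 0 -.65 0;0 -.67 0 -.65 0;0 -.67 0 -.65 0;0 -.67 0 -.65 0;0 -.67 0 -.65 0;0 -.67 0 -.65 0'; python3 -m handwheel '0 0 0 0 0;0 0 0 0 0;0 0 0 0 0'
python3 - <<'E'
from h import *
w,wd,wc=shot('wrist','w7.png'); print(read_state()['eef_pos'],read_state()['eef_rot'])
P=cloud(wc,wd);m=(np.hypot(P[...,0]-457,P[...,1]+351)<40)&(P[...,2]>36)&(P[...,2]<46)
print(m.sum(),P[m].mean(0),(P[m].min(0)+P[m].max(0))/2, np.ptp(P[m],0))
ys,xs=np.where(m);e=blob(m,(xs.mean(),ys.mean()),60);print(e,onz(wc,e[0],40))
t,td,tc=load('top')
print(tri(ray(wc,e[0]),ray(tc,(426.2,237.4))))
E
```

```text
clock: 23.12
eef_pos: [386.0, 10.4, 183.7]
eef_rot: [3.141, 0.0, 1.601]
wrist_force: [1.6, -0.5, 0.3]
finger_gap: 93.6
finger_force: 0.0
clock: 24.12
eef_pos: [385.5, -311.8, 183.4]
eef_rot: [-3.142, 0.0, 0.92]
wrist_force: [0.1, -0.3, -0.2]
finger_gap: 94.2
finger_force: 0.0
clock: 24.37
eef_pos: [385.5, -309.5, 183.2]
eef_rot: [-3.141, -0.0, 0.924]
wrist_force: [-0.5, 0.1, -0.3]
finger_gap: 93.9
finger_force: 0.0
[ 385.56491423 -309.09017852  183.34245674] [-3.14118075e+00 -1.00308565e-04  9.24794181e-01]
1562 [ 456.76936569 -353.02910198   39.24266027] [ 456.84923181 -353.96779591   38.90518992] [48.63123141 48.709166    5.80898081]
(array([359.61730957, 189.72904968]), array([359.87644046, 190.21126761]), np.int32(1562), 23.034130096435547) [[ 456.83331541 -352.07926007   40.        ]]
(array([ 458.04334506, -356.32517168,   25.53084501]), [np.float64(0.34922924345149126), np.float64(0.349229243451543)])
```

```bash
python3 -m handwheel '.36 -.21 0 0 0;.36 -.21 0 0 0;.36 -.21 0 0 0;.36 -.21 0 0 0;.35 -.22 0 0 0;0 0 -.4 0 .1;0 0 -.5 0 .1;0 0 -.5 0 .1;0 0 -.5 0 .1;0 0 -.3 0 .1;0 0 0 0 .1;0 0 0 0 .1' 10
```

```text
clock: 25.42
eef_pos: [457.3, -351.5, 95.9]
eef_rot: [-3.141, -0.0, 0.925]
wrist_force: [-0.3, -0.3, -0.3]
finger_gap: 84.4
finger_force: 0.0
```

```bash
python3 -m handwheel '0 0 -.4 0 .1;0 0 -.5 0 .1;0 0 -.5 0 .1;0 0 -.4 0 .1;0 0 -.2 0 .1;0 0 -.09 0 .1;0 0 0 0 .1;0 0 0 0 .2;0 0 0 0 .3;0 0 0 0 .4;0 0 0 0 .6;0 0 0 0 .6' ;python3 -m handwheel '0 0 0 0 .6;0 0 0 0 .6;0 0 0 0 .6'
```

```text
clock: 26.42
eef_pos: [457.2, -352.0, 12.2]
eef_rot: [3.141, 0.0, 0.924]
wrist_force: [-0.1, -0.4, -0.0]
finger_gap: 54.6
finger_force: 0.0
clock: 26.67
eef_pos: [457.1, -351.9, 12.1]
eef_rot: [3.141, 0.0, 0.924]
wrist_force: [0.1, 0.4, 3.5]
finger_gap: 48.6
finger_force: 10.0
```

```bash
python3 -m handwheel '0 0 .2 0 .6;0 0 .5 0 .6;0 0 .6 0 .6;0 0 .6 0 .6;0 0 .6 0 .6;0 0 .6 0 .6;0 0 .6 0 .6;-.3 .2 .5 .2 .6;-.4 .3 0 .4 .6;-.4 .5 0 .6 .6;-.4 .6 0 .6 .6;-.3 .6 0 .6 .6'; python3 -m handwheel '0 .67 0 .6 .6;0 .67 0 .6 .6;0 .67 0 .6 .6;0 .67 0 .6 .6;0 .67 0 .6 .6;0 .67 0 .6 .6;0 .67 0 .6 .6;0 .67 0 .6 .6;0 .67 0 .6 .6;0 .67 0 .6 .6;0 .67 0 .6 .6;0 .67 0 .6 .6';python3 -m handwheel '0 .67 0 .6 .6;0 .67 0 .6 .6;0 .67 0 .6 .6;0 .67 0 .6 .6;0 .67 0 .6 .6;0 .67 0 .6 .6;0 .67 0 .6 .6;0 .67 0 .6 .6;0 .67 0 .6 .6;0 .67 0 .6 .6;0 0 0 0 .6;0 0 0 0 .6'
```

```text
clock: 27.67
eef_pos: [383.7, -262.9, 180.1]
eef_rot: [-3.142, 0.0, 1.135]
wrist_force: [0.4, 0.2, 0.1]
finger_gap: 48.5
finger_force: 10.0
clock: 28.67
eef_pos: [384.7, 59.0, 180.4]
eef_rot: [3.141, 0.0, 1.764]
wrist_force: [0.8, -0.5, -0.3]
finger_gap: 48.7
finger_force: 10.0
clock: 29.67
eef_pos: [384.6, 326.3, 179.8]
eef_rot: [-3.141, 0.0, 2.287]
wrist_force: [0.4, -1.9, -0.1]
finger_gap: 48.9
finger_force: 10.0
```

```bash
python3 -m handwheel '.38 .38 0 0 .6;.38 .38 0 0 .6;.37 .37 0 0 .6;.37 .37 0 0 .6;.37 .37 0 0 .6;.37 .37 0 0 .6;.37 .37 0 0 .6;.37 .37 0 0 .6;0 0 0 0 .6;0 0 0 0 .6;0 0 0 0 .6';python3 -m handwheel '0 0 -.4 0 .6;0 0 -.5 0 .6;0 0 -.5 0 .6;0 0 -.5 0 .6;0 0 -.5 0 .6;0 0 -.5 0 .6;0 0 -.4 0 .6;0 0 -.25 0 .6;0 0 -.15 0 .6;0 0 -.1 0 .6;0 0 0 0 .6;0 0 0 0 .6'
```

```text
clock: 30.58
eef_pos: [504.2, 443.9, 180.0]
eef_rot: [-3.141, 0.0, 2.284]
wrist_force: [-0.4, 0.2, -1.2]
finger_gap: 48.8
finger_force: 10.0
clock: 31.58
eef_pos: [504.5, 445.1, 28.7]
eef_rot: [3.141, 0.0, 2.285]
wrist_force: [0.3, -0.1, -0.6]
finger_gap: 49.1
finger_force: 10.0
```

```bash
python3 -m handwheel '-.01 .01 -.05 0 .6;0 0 0 0 .6;0 0 -.03 0 .6;0 0 0 0 .6;0 0 0 0 .6';python3 -m handwheel '0 0 -.03 0 .6;0 0 0 0 .6;0 0 0 0 .6'
```

```text
clock: 32.0
eef_pos: [503.8, 445.3, 24.7]
eef_rot: [-3.142, 0.0, 2.285]
wrist_force: [-0.4, 0.2, -0.4]
finger_gap: 48.8
finger_force: 10.0
clock: 32.25
eef_pos: [504.0, 445.5, 24.0]
eef_rot: [3.141, 0.0, 2.285]
wrist_force: [-1.2, -1.5, 5.4]
finger_gap: 48.5
finger_force: 10.0
```

Contact; release, rise and back off for a check from the cameras.

```bash
python3 -m handwheel '0 0 0 0 .45;0 0 0 0 .35;0 0 0 0 .2;0 0 0 0 .1;0 0 0 0 .1;0 0 0 0 .1;0 0 .2 0 .1;0 0 .5 0 .1;0 0 .7 0 .1;0 0 .7 0 .1;0 0 .7 0 .1;0 0 .7 0 .1'; python3 -m handwheel '-.4 -.4 .5 0 .1;-.4 -.5 .5 -.3 0;-.4 -.5 .4 -.3 0;-.4 -.5 .2 -.3 0;-.4 -.5 0 -.3 0;-.4 -.5 0 -.3 0;-.3 -.5 0 -.3 0;0 -.4 0 -.3 0;0 0 0 0 0;0 0 0 0 0'
python3 - <<'E'
from h import *
w,_,wc=shot('wrist','w8.png');t,_,tc=shot('top');print(read_state()['eef_pos'])
b=cv2.cvtColor(t,cv2.COLOR_RGB2BGR);o=np.zeros((600,800,3),np.uint8)
o[:300,:400]=cv2.resize(b[170:245,110:210],None,fx=4,fy=4,interpolation=2)
o[:300,400:]=cv2.resize(b[185:260,325:425],None,fx=4,fy=4,interpolation=2)
o[300:,:400]=cv2.resize(cv2.cvtColor(w,cv2.COLOR_RGB2BGR),(400,300))
cv2.imwrite('pics/final.png',o)
np.savez('w8.npz',p=w,d=_,K=wc['intrinsics'],k1=wc['k1'],T=wc['world_from_camera'])
E
```

```text
clock: 33.25
eef_pos: [503.7, 445.3, 165.6]
eef_rot: [3.141, -0.0, 2.285]
wrist_force: [-0.3, 0.7, -0.1]
finger_gap: 84.9
finger_force: 0.0
clock: 34.08
eef_pos: [396.1, 293.3, 228.4]
eef_rot: [3.14, -0.0, 2.101]
wrist_force: [0.3, 0.4, 0.7]
finger_gap: 93.7
finger_force: 0.0
[396.09554435 293.91745497 227.76144025]
```

View pics/final.png

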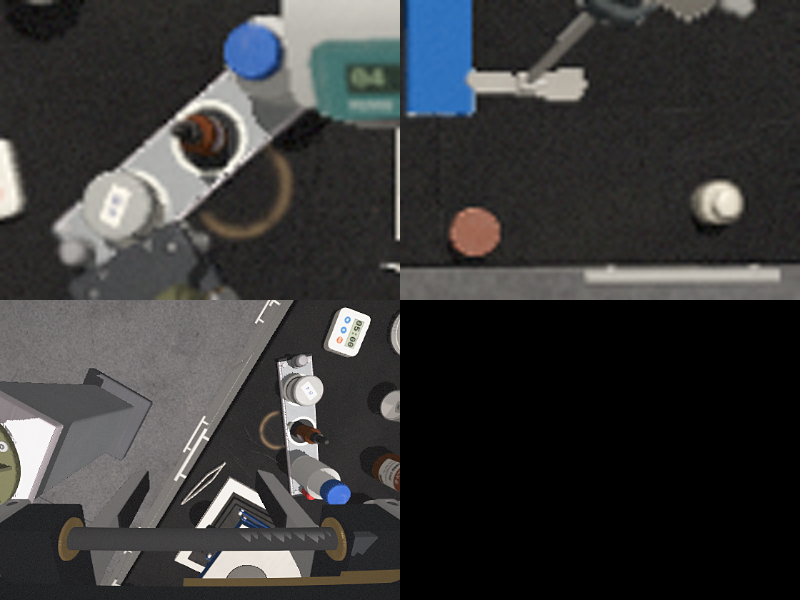

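View pics/w8.png

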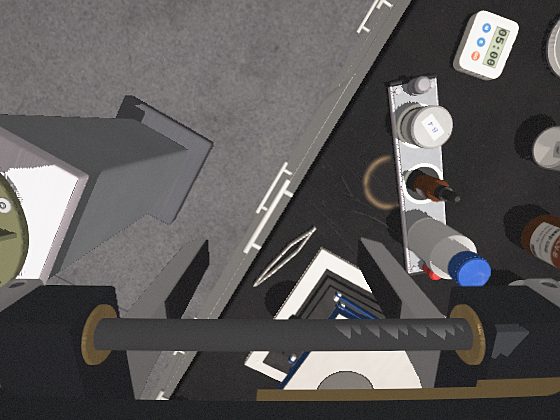

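Run:
```python
from h import *
t,td,tc=load('top');w,wd,wc=load('wrist')
H=lambda p:cv2.cvtColor(p,cv2.COLOR_RGB2HSV)
blue=lambda p:(H(p)[...,0]>100)&(H(p)[...,0]<125)&(H(p)[...,1]>120)
A=blob(blue(w),(469,270),28);print('cap c',onz(wc,A[0],118),A[3], onz(tc,blob(blue(t),(173,182),11)[0],124))
P=cloud(wc,wd);m=(np.hypot(P[...,0]-504,P[...,1]-445)<40)&(P[...,2]>47)&(P[...,2]<58)
e=blob(m,(430,127),40);print('jar a',onz(wc,e[0],52),e[3])
print('jar top',onz(tc,blob(t.min(2)>120,(140.5,221),10)[0],52))
print('drop b tip',onz(wc,(459.5,198),96), 'stopper/weight', onz(tc,(325+475/4-.4,185+232/4-.4),28),onz(tc,(325+717/4,185+203/4),40))
```

```text
cap c [[599.6341192  332.45475421 118.        ]] 21.360109329223633 [[604.06581249 331.22266943 124.        ]]
jar a [[501.39794357 443.18179826  52.        ]] 22.814739227294922
jar top [[504.89844575 440.42895852  52.        ]]
drop b tip [[555.09211037 390.07265075  96.        ]] stopper/weight [[ 443.14268837 -404.33313401   28.        ]] [[ 460.47407707 -579.42521558   40.        ]]
```

Run:
```python
from h import *
for n in('wrist','top'):
    w,wd,wc=load(n);P=cloud(wc,wd)
    m=(np.hypot(P[...,0]-504,P[...,1]-445)<34)&(P[...,2]>46)&(P[...,2]<60)
    q=P[m];print(n,m.sum(),np.median(q,0).round(1),((np.percentile(q,2,0)+np.percentile(q,98,0))/2).round(1))
    h=cv2.convexHull(np.argwhere(m)[:,::-1].astype(np.int32));e=cv2.fitEllipse(h);print(e,onz(wc,e[0],50))
w,_,wc=load('wrist');t,_,tc=load('top')
o=np.hstack([cv2.resize(w[95:160,385:465,::-1],(400,325),interpolation=2),cv2.resize(t[205:238,120:160,::-1],(400,325),interpolation=2)]);cv2.imwrite('pics/j.png',o)
```

```text
wrist 1477 [501.8 443.3  51.4] [502.4 443.4  50.6]
((430.62213134765625, 126.46499633789062), (40.95387268066406, 45.65492630004883), 44.413734436035156) [[502.29412847 443.67127768  50.        ]]
top 253 [504.8 443.3  52.8] [504.9 444.2  52.3]
((138.96875, 221.15919494628906), (17.530080795288086, 18.260879516601562), 68.34649658203125) [[504.50668022 444.02216682  50.        ]]
```

View pics/j.png

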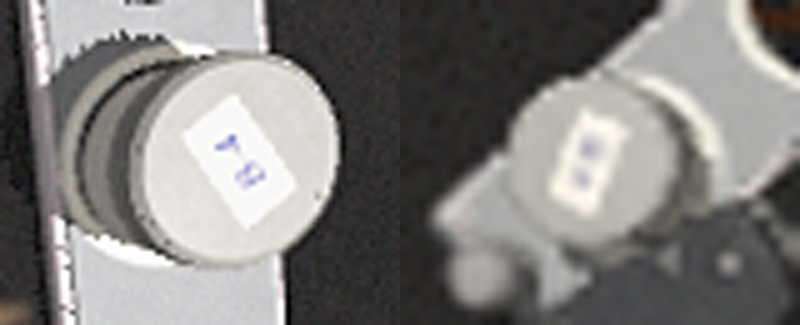

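```bash
python3 -c "from cell import sign_off;print(sign_off())"
```

```text
the job is handed in; nothing more can be done
None
```

The job is handed in: the blue-cap bottle stands on mark c beside the red stop, the dropper bottle on b and the jar on a, all upright and within about 2–4 mm of their mark centres in the last pictures; the weight and stopper stayed put, and it took about 34 of the 115 s.

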